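Set out the two piles of stock on the display risers

TASK

Set out the new stock for display: take the two piles apart from the top and stand each article upright in the middle of the white riser that has its own outline and size - pen box on the long one, square gift box on the square one, six-sided box on the six-sided one, tin on the large round one, jar on the small round one. Line the pen box, the gift box and the six-sided box up with the sides of their risers. Set things down rather than dropping them, and do not tip anything over.

Things in the scene. Friction and masses are not known exactly. Their poses are not given: they have to be found in the camera images.
- pen_box: Loose closed pen box of pale wood with a thin dark lid line, 150 mm long (its x) by 54 mm wide (its y) by 36 mm high, 0.2 kg. At the start it lies flat on the table as the foot of one of the two piles; the tin or the six-sided box stands on its middle. Origin at the centre of its underside, z up.
- gift_box: Loose closed square gift box of brown card, 64 x 64 mm (its x and y), 36 mm high, 0.15 kg. At the start it lies flat on the table as the foot of the other pile; the tin or the six-sided box stands on it. Origin at the centre of its underside, z up.
- hex_box: Loose closed six-sided (regular hexagonal) box covered in grey cloth, with a thin pale lid line, 48 mm across flats, 55 mm across corners, 34 mm high, 0.1 kg. Two corners lie on its x axis, two of its flat sides face its +y and -y. At the start it stands on the pen box or on the gift box, with nothing on it. Origin at the centre of its underside, z up.
- tin: Loose closed round steel tin, 48 mm diameter, 34 mm high, 0.12 kg. At the start it stands on the pen box or on the gift box, with the jar on it. Origin at the centre of its underside, z up.
- jar: Loose small amber glass jar with a wooden stopper, body 30 mm diameter up to 34 mm height, stopper 25 mm diameter, 46 mm high in all, 0.07 kg. At the start it stands on the tin. Origin at the centre of its underside, z up.
- long_riser: White fixed display riser, a flat block 20 mm high with no rim, oblong, 170 mm (its x) by 74 mm (its y). Origin at the centre of its underside, z up, its top at z = 20 mm. Place of the pen box.
- square_riser: White fixed display riser, a flat block 20 mm high with no rim, square, 84 x 84 mm (its x and y). Origin at the centre of its underside, z up, its top at z = 20 mm. Place of the gift box.
- hex_riser: White fixed display riser, a flat block 20 mm high with no rim, regular hexagon, 68 mm across flats; two corners lie on its x axis, two flat sides face its +y and -y. Origin at the centre of its underside, z up, its top at z = 20 mm. Place of the six-sided box.
- large_round_riser: White fixed display riser, a flat block 20 mm high with no rim, round, 68 mm diameter. Origin at the centre of its underside, z up, its top at z = 20 mm. Place of the tin.
- small_round_riser: White fixed display riser, a flat block 20 mm high with no rim, round, 50 mm diameter. Origin at the centre of its underside, z up, its top at z = 20 mm. Place of the jar.
There are look-alikes about, which are no part of the job. Of the things like the jar, leave any that is grey; of the rest the larger one is meant. What is shaped like the hex_box but blue is not meant.

How it is judged:
At the end, for the whole second after the job is handed in: Each of the five articles stands upright (within 0.06 rad) and at rest on top of its own riser, its centre within 15 mm of the riser's centre; pen box, gift box and six-sided box are turned within 0.2 rad of being in line with their riser's sides (any equivalent way round) (horizontal distance between pen_box and long_riser below 0.015 m and z of pen_box in the frame of long_riser between 0.014 and 0.026 m and angle between each of pen_box, gift_box, hex_box, tin, jar's own z axis and vertical below 0.06 rad and linear speed of each of pen_box, gift_box, hex_box, tin, jar below 0.02 m/s and angular speed of each of pen_box, gift_box, hex_box, tin, jar below 0.2 rad/s and angle between the x axis of pen_box and the x axis of long_riser, either way round below 0.2 rad and horizontal distance between gift_box and square_riser below 0.015 m and z of gift_box in the frame of square_riser between 0.014 and 0.026 m and (angle between the x axis of gift_box and the x axis of square_riser, either way round below 0.2 rad or angle between the x axis of gift_box and the y axis of square_riser, either way round below 0.2 rad) and horizontal distance between hex_box and hex_riser below 0.015 m and z of hex_box in the frame of hex_riser between 0.014 and 0.026 m and (angle between the x axis of hex_box and the x axis of hex_riser, either way round below 0.2 rad or angle between the x axis of hex_box and the x axis of hex_riser, either way round between 0.847 and 1.247 rad) and horizontal distance between tin and large_round_riser below 0.015 m and z of tin in the frame of large_round_riser between 0.014 and 0.026 m and horizontal distance between jar and small_round_riser below 0.015 m and z of jar in the frame of small_round_riser between 0.014 and 0.026 m); the robot touches nothing.
It fails at once if an article is tipped over (its upright axis more than 0.7 rad from vertical) (angle between any of pen_box, gift_box, hex_box, tin, jar's own z axis and vertical above 0.7 rad).
It fails at once if an article is dropped: moves faster than 0.8 m/s while the fingers do not touch it (a free fall of about 30 mm) ((linear speed of pen_box above 0.8 m/s and contact force between pen_box and the fingers below 0.01 N) or (linear speed of gift_box above 0.8 m/s and contact force between gift_box and the fingers below 0.01 N) or (linear speed of hex_box above 0.8 m/s and contact force between hex_box and the fingers below 0.01 N) or (linear speed of tin above 0.8 m/s and contact force between tin and the fingers below 0.01 N) or (linear speed of jar above 0.8 m/s and contact force between jar and the fingers below 0.01 N)).
It also fails if it takes over 109 s, if anything falls off the work surface, if the arm or the gripper's body presses on something with over 40 N, if the wrist force passes 120 N, or if a joint passes its speed limit or range.

ROBOT

A 6-joint arm with a two-finger parallel gripper is mounted at the origin on the work surface. World frame = base frame: x ahead of the robot, y to its left, z up, the work surface at z = 0. Lengths are in m, angles in rad, forces in N, time in s.
With the tool pointing down it reaches from about 0.25 to 0.775 m from the base axis. Payload 8.9 kg.
Tool frame: the origin (TCP) lies midway between the tips of the shut fingers; the grasp point (between the pads) lies 19 mm behind it (r.grasp_offset is the distance from the TCP to the grasp point, in m); z points along the fingers, y is the line along which they close (so a half turn about z gives the same grasp; the last joint's range is limited). The gripper opens to 85 mm and grips with 20 to 120 N. Pads are 22 mm wide; open, the fingers measure 114 mm over their backs; the gripper's body (76 mm by 85 mm) begins 54 mm behind the grasp point. The pads swing forward as they close: fully open they stand 13 mm farther back than shut.
Start: joints at [1.097, 0.291, -0.153, 1.127, 0, 1.431], TCP at [0.172, 0.496, 0.201] pointing down, gripper open.
Joint ranges: [-2.52, 2.52], [-0.91, 1.74], [-1.3, 1.37], [-1.96, 2.02], [-1.52, 1.47], [-3.14, 3.14]. Speed limits (rad/s): [2.22, 2.22, 2.79, 3.14, 3.14, 3.14].

INTERFACE

Orientations are given as a unit quaternion [w, x, y, z].
In Python, from station import r gives the robot as it stands. The module is installed in compiled form; this text tells all that it offers.
- The arm moves only by the tool step_arm, never from a script. Its argument "increments" is one flat list of numbers, 7 for each row, row after row: the shift along the tool's x, y, z in mm, then the turn, a rotation vector about the tool's x, y, z in degrees, then the opening, from 0 (shut) to 1 (fully open). In form: [tx, ty, tz, ax, ay, az, gripper, tx, ty, tz, ax, ay, az, gripper, ...]. A call has 1 to 12 rows; each row is the pose to reach, as a shift and turn from the pose commanded when the call began, along the tool's axes at that moment; what a row does not reach only later rows make up. A row lasts 1/12 s, in which the tool goes at most 41.7 mm and 7.16 degrees, less where a joint would pass 70% of its speed; a pose out of reach is approached as far as the arm can. A call with a gripper value outside its range is refused whole. The fingers move at their own pace and stop on an object; the grip force is fixed at half the most. Time passes only in rows, so rows that repeat a pose let the fingers close. It gives the time, the measured TCP pose, the force, the opening and the grip force at its end, in the units of the state.
- r.sense(): the state, without advancing time (a new reading comes with each control period).
- r.read_camera(name): name is "scene" or "top"; returns the picture (480x640x3 uint8, red, green, blue); there is no depth.
- r.camera_model(name): a dict with "camera_matrix" (3x3 intrinsics, pixels), "rvec" (rotation vector, rad) and "tvec" (3), from world to camera coordinates, as OpenCV has them. Camera axes: x right, y down, z forward; pixel columns grow to the right and rows downward; lengths in m; the calibration is good to about 2 mm. A picture is of the moment at which its call begins. camera_model takes no time and is no camera call.
- r.close_job(): hands the job in; it is judged then, once.
The state is a dict: "clock": time; "joint_pos": joint angles; "qd": joint speeds; "joint_efforts": joint torques, N m; "eef_pos": TCP position; "tcp_rot": TCP orientation; "ft_force": force on the tool from outside, world axes, zero at the start; "ft_torque": the same for the moment, N m; "finger_gap": finger opening in m; "gripper_force": force on a finger pad.
Only numpy, scipy, OpenCV 4.12 (cv2) and the standard library are available. Lean on these libraries where they do the work, as an engineer would, in place of code of your own. Each camera call takes 0.05 s, during which the arm holds its last target. There are 200 camera calls.

## Working session

There is one attempt and no reset: what is moved stays moved. The work goes in short steps, Python scripts to look and compute and a tool call to move; the robot and the scene stay as the last step left them, time stands still between calls to the robot, and variables do not carry over. Pictures are saved under pics/ and viewed, at most 14 in all, crops included, and the job is handed in when it is done.

Besides the shell and the picture viewer there is one more tool, called after "Request:" by a JSON object that holds its "name" and its "arguments", one argument or row to a line. step_arm: Moves the arm, as the interface text tells. Its arguments: {"type":"object","properties":{"increments":{"type":"array","items":{"type":"number"}}},"required":["increments"]}

```bash
mkdir -p pics; python3 - <<'E'
from station import r
import cv2
for n in("scene","top"):
    cv2.imwrite(f"pics/{n}0.png",r.read_camera(n)[:,:,::-1]); m=r.camera_model(n)
    R=cv2.Rodrigues(m["rvec"])[0]; print(n,m["camera_matrix"],"C",-R.T@m["tvec"].ravel(),R)
s=r.sense();print(s["clock"],s["eef_pos"],s["tcp_rot"],s["finger_gap"],r.grasp_offset)
E
```

```text
scene [[564.09389949   0.         316.02689712]
 [  0.         564.09389949 245.73689312]
 [  0.           0.           1.        ]] C [ 1.26880622 -0.50364021  0.69249609] [[ 0.57190127  0.82024536 -0.01124681]
 [ 0.47026282 -0.33905438 -0.81479752]
 [-0.67214717  0.46069478 -0.57963653]]
top [[614.65693062   0.         316.54824869]
 [  0.         614.65693062 239.3386813 ]
 [  0.           0.           1.        ]] C [0.392103   0.01765029 1.13816825] [[-2.31994165e-03 -9.99997164e-01  5.38889163e-04]
 [-9.87025533e-01  2.20333018e-03 -1.60548255e-01]
 [ 1.60546613e-01 -9.04359948e-04 -9.87027845e-01]]
0.1 [0.1723222  0.49547498 0.20071636] [-1.50462309e-04  1.66611085e-01  9.86022532e-01 -5.37777973e-04] 0.08538420817181491 0.0187
```

View pics/scene0.png

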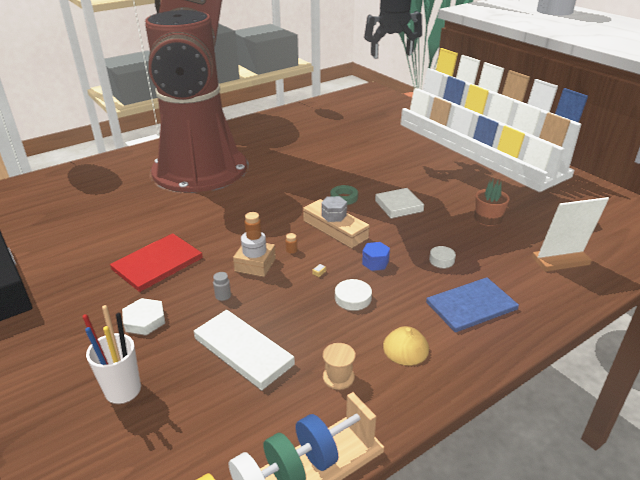

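View pics/top0.png

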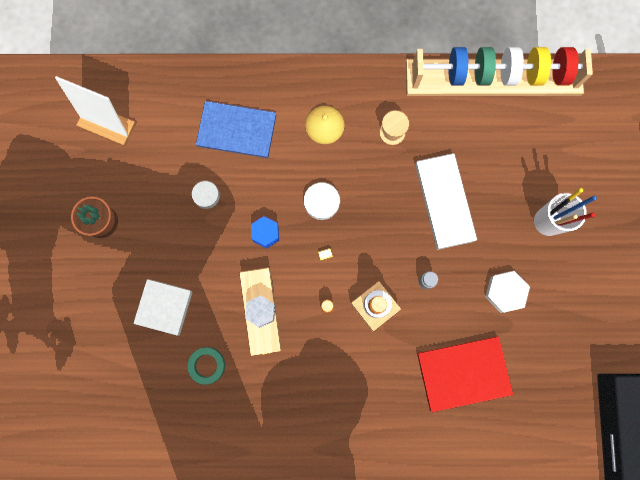

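```bash
cat > h.py <<'E'
from station import r
import cv2, numpy as np
def ray(n,uv,z):
    m=r.camera_model(n);R=cv2.Rodrigues(m["rvec"])[0];C=-R.T@m["tvec"].ravel()
    uv=np.atleast_2d(np.float64(uv));d=(np.linalg.inv(m["camera_matrix"])@np.c_[uv,np.ones(len(uv))].T).T@R
    return (C+d*((z-C[2])/d[:,2])[:,None])[:,:2]
def proj(n,p):
    m=r.camera_model(n);return cv2.projectPoints(np.float64([p]),m["rvec"],m["tvec"],m["camera_matrix"],None)[0].ravel()
def blob(n,mask,seed,z,rad=70):
    M=mask.astype(np.uint8)*255;M=cv2.morphologyEx(M,cv2.MORPH_OPEN,np.ones((3,3)))
    w=np.zeros_like(M);cv2.circle(w,seed,rad,255,-1);M&=w
    cs=cv2.findContours(M,cv2.RETR_EXTERNAL,cv2.CHAIN_APPROX_NONE)[0]
    c=max([c for c in cs if cv2.pointPolygonTest(c,tuple(map(float,seed)),False)>=0],key=cv2.contourArea)
    P=ray(n,c.reshape(-1,2),z);P=cv2.convexHull(np.float32(P*1000))
    (cx,cy),(w_,h_),a=cv2.minAreaRect(P);a=a if w_>=h_ else a-90
    return np.round([cx,cy,max(w_,h_),min(w_,h_),a%180],1)
E
python3 - <<'E'
from h import *
im=r.read_camera("top");hs=cv2.cvtColor(im,cv2.COLOR_RGB2HSV).astype(int);H,S,V=hs[...,0],hs[...,1],hs[...,2]
for n,s in dict(long=(446,200),square=(163,307),hexr=(508,292),lround=(322,201),sround=(205,194)).items():
    print(n,blob("top",(S<70)&(V>70),s,.01))
for p in[(255,285),(275,335),(260,311),(378,303),(360,306),(378,290),(300,300),(230,300),(385,318)]:print(p,hs[p[1],p[0]])
a=cv2.resize(im[245:365,225:425],None,fx=4,fy=4,interpolation=cv2.INTER_CUBIC)
sc=r.read_camera("scene");b=cv2.resize(sc[185:285,200:400],None,fx=4,fy=4,interpolation=cv2.INTER_CUBIC)
b=cv2.resize(b,(400,200));a=cv2.resize(a,(640,384));
o=np.zeros((600,640,3),np.uint8);o[:384]=a;o[390:590,:400]=b
cv2.imwrite("pics/crop1.png",o[:,:,::-1])
E
```

```text
long [ 649.3 -225.4  174.4   78.6   12.3]
square [451.3 298.   88.2  85.6  75.2]
hexr [ 478.2 -333.4   82.4   70.3  102.3]
lround [649.7   7.1  71.2  65.8 179.9]
sround [661.7 225.4  52.4  50.9   1.3]
(255, 285) [ 17 109 231]
(275, 335) [ 24  75 254]
(260, 311) [111  23 221]
(378, 303) [ 27  56 255]
(360, 306) [ 21  92 251]
(378, 290) [114  17 208]
(300, 300) [ 10 147 154]
(230, 300) [ 10 143 161]
(385, 318) [ 22  88 252]
```

View pics/crop1.png

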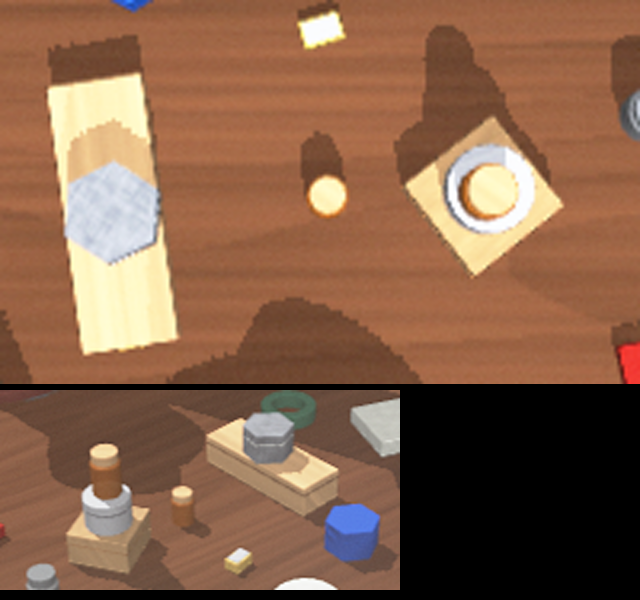

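The crop confirms the choices. The jar is the amber one on the tin (378,303). The loose small amber one (327,306) and the grey one (429,280) are look-alikes. The hex_box is the grey one on the pen box (260,311), and the blue one (265,231) is not meant. Next I'll work out the article poses from these corners.

```bash
python3 - <<'E'
from h import *
q=lambda l:np.array(l)/3.2+[225,245]
def rep(n,l,z):
    P=ray("top",q(l),z)*1000;c,wh,a=cv2.minAreaRect(np.float32(P));print(n,np.round(P.mean(0)),np.round(c),np.round(wh),round(a,1))
rep("pen",[(48,88),(140,73),(177,340),(83,354)],.036)
rep("gift",[(492,116),(562,203),(475,276),(405,186)],.036)
rep("hex",[(110,161),(158,182),(155,238),(110,263),(65,238),(67,186)],.07)
print("tin",ray("top",q([(490,190)]),.07),"jar",ray("top",q([(492,190)]),.116))
im=r.read_camera("scene");
print([proj("scene",p) for p in [(.4345,-.084,.116),(.4345,-.084,.07),(.43,.105,.07)]])
E
```

```text
pen [442. 118.] [442. 118.] [150.  52.] 8.4
gift [451. -89.] [450. -89.] [63. 64.] 38.4
hex [441. 115.] [440. 115.] [49. 55.] 87.4
tin [[ 0.45155447 -0.08965116]] jar [[ 0.44899186 -0.08606561]]
[array([250.48271364, 212.09817633]), array([252.31194928, 231.8659301 ]), array([328.44193827, 201.91467308])]
```

```bash
cat >> h.py <<'E'
def plan(*wps,start=None):
    s=r.sense();q=s["tcp_rot"];x,y,z=np.array(s["eef_pos"])*1000
    R=np.array([[1-2*(q[2]**2+q[3]**2),2*(q[1]*q[2]-q[0]*q[3])],[2*(q[1]*q[2]+q[0]*q[3]),1-2*(q[1]**2+q[3]**2)]])
    a=np.degrees(np.arctan2(R[1,1],R[0,1]))
    print("t %.1f at %.0f %.0f %.0f yaw %.1f gap %.1f F %.0f"%(s["clock"],x,y,z,a,s["finger_gap"]*1e3,s["gripper_force"]),np.round(s["ft_force"],1))
    t=np.radians(a)
    for X,Y,Z,A in wps:
        dx,dy=X-x,Y-y;print((X,Y,Z,A),"->",np.round([-dx*np.sin(t)+dy*np.cos(t),dx*np.cos(t)+dy*np.sin(t),z-Z,a-A],1))
E
python3 - <<'E'
from h import *
im=r.read_camera("top");hs=cv2.cvtColor(im,cv2.COLOR_RGB2HSV).astype(int);S,V=hs[...,1],hs[...,2]
print(hs[292,508],hs[200,446])
M=((S<25)&(V>235)).astype(np.uint8)[240:340,460:560].copy()
c=max(cv2.findContours(M,0,1)[0],key=cv2.contourArea)
p=cv2.approxPolyDP(cv2.convexHull(c),5,True).reshape(-1,2)+[460,240]
P=ray("top",p,.02)*1000;print(p.tolist(),P.round(),P.mean(0))
e=np.roll(P,-1,0)-P;print(np.degrees(np.arctan2(e[:,1],e[:,0]))%60,np.hypot(*e.T))
plan((450,-88,200,38),(450,-88,140,38),(450,-88,73,38))
E
```

```text
[  0   0 254] [  0   0 255]
[[514, 271], [529, 287], [525, 303], [503, 311], [489, 297], [494, 276]] [[ 515. -344.]
 [ 485. -370.]
 [ 456. -361.]
 [ 442. -320.]
 [ 467. -296.]
 [ 505. -307.]] [ 478.41646801 -333.15393125]
[41.27025226 42.88365231 49.42563361 43.61501542 44.02966185 43.79460902] [39.01416457 30.34498534 43.0777863  34.98583338 39.76893654 38.11311847]
t 0.3 at 172 496 201 yaw 70.8 gap 85.4 F 0 [-0.1 -0.4  0.1]
(450, -88, 200, 38) -> [-453.9 -460.1    1.    32.8]
(450, -88, 140, 38) -> [-453.9 -460.1   61.    32.8]
(450, -88, 73, 38) -> [-453.9 -460.1  128.    32.8]
```

Request:
{"name": "step_arm", "arguments": {
  "increments": [-30,-30,0,0,0,3,1,-120,-122,0,0,0,10,1,-227,-230,0,0,0,20,1,-227,-230,0,0,0,20,1,-340,-345,0,0,0,28,1,-340,-345,0,0,0,28,1,-340,-345,0,0,0,32,1,-454,-460,0,0,0,32.8,1,-454,-460,0,0,0,32.8,1,-454,-460,0,0,0,32.8,1,-454,-460,40,0,0,32.8,1,-454,-460,61,0,0,32.8,1]
}}

```text
clock: 1.3
eef_pos: [0.3877, 0.0441, 0.1834]
tcp_rot: [0.001, 0.438, 0.899, 0.001]
ft_force: [1.5, 1.0, 0.5]
finger_gap: 0.0853
gripper_force: 0.0
```

```bash
python3 - <<'E'
from h import *
plan((450,-88,140,38),(450,-88,73,38))
cv2.imwrite("pics/s1.png",r.read_camera("scene")[:,:,::-1][100:340,100:420])
E
```

```text
t 1.3 at 388 44 183 yaw 38.0 gap 85.3 F 0 [1.5 1.  0.5]
(450, -88, 140, 38) -> [-142.4  -32.2   43.4   -0. ]
(450, -88, 73, 38) -> [-142.4  -32.2  110.4   -0. ]
```

Request:
{"name": "step_arm", "arguments": {
  "increments": [-40,-9,20,0,0,0,1,-80,-18,20,0,0,0,1,-118,-27,20,0,0,0,1,-138,-31,25,0,0,0,1,-142,-32,30,0,0,0,1,-142,-32,30,0,0,0,1,-142,-32,30,0,0,0,1]
}}

```text
clock: 1.93
eef_pos: [0.4476, -0.0845, 0.1522]
tcp_rot: [-0.001, 0.438, 0.899, 0.0]
ft_force: [0.3, 1.2, 0.7]
finger_gap: 0.0854
gripper_force: 0.0
```

```bash
python3 - <<'E'
from h import *
plan((450,-88,73,38))
cv2.imwrite("pics/s1.png",r.read_camera("scene")[:,:,::-1][100:340,100:420])
E
```

```text
t 1.9 at 448 -84 152 yaw 38.0 gap 85.4 F 0 [0.3 1.2 0.7]
(450, -88, 73, 38) -> [-4.2 -0.3 79.2  0. ]
```

View pics/s1.png

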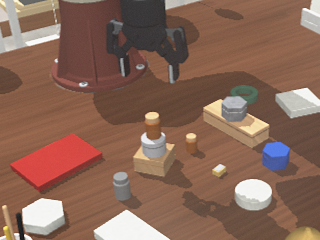

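```bash
python3 - <<'E'
from h import *
plan((450,-88,73,38))
d=np.array([np.cos(np.radians(38)),np.sin(np.radians(38)),0])*.0425
for z in(.152,.165,.19):
  for s in(-1,1):print(z,proj("scene",np.array([.448,-.084,z])+s*d)-100)
im=r.read_camera("top")[:,:,::-1];sc=r.read_camera("scene")[:,:,::-1]
cv2.imwrite("pics/s2.png",np.hstack([cv2.resize(im[200:400,280:480],(400,400)),cv2.resize(sc[100:300,150:350],(400,400))]))
E
```

```text
t 2.0 at 448 -84 153 yaw 38.1 gap 85.8 F 0 [-0.  -0.1 -0.3]
(450, -88, 73, 38) -> [-4.4 -0.6 79.5  0.1]
0.152 [131.71240592  95.72396475]
0.152 [173.75857115 102.13081791]
0.165 [131.03602008  89.73856418]
0.165 [173.37313632  96.07150689]
0.19 [129.70790728  77.98597169]
0.19 [172.61600043  84.16878953]
```

View pics/s2.png

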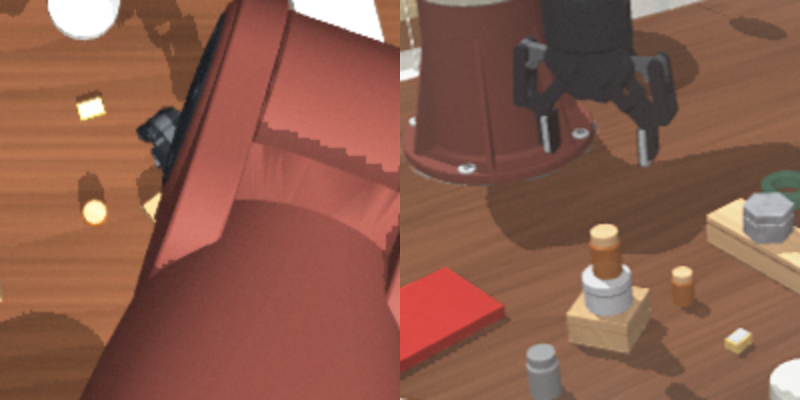

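```bash
python3 - <<'E'
from h import *
print("tip expected top px",proj("top",(.481,-.058,.165)))
for z in (.16,.18,.2,.22,.24):
  print(z,"top",ray("top",[(357,265),(351,266)],z).round(3).tolist(),"scene knuckle/tipR/tipL",ray("scene",[(286,145),(272.5,181),(224,175)],z).round(3).tolist())
E
```

```text
tip expected top px [363.78433192 282.42030637]
0.16 top [[0.509, -0.048], [0.508, -0.038]] scene knuckle/tipR/tipL [[0.303, 0.083], [0.424, -0.025], [0.346, -0.09]]
0.18 top [[0.507, -0.047], [0.505, -0.037]] scene knuckle/tipR/tipL [[0.339, 0.061], [0.455, -0.043], [0.38, -0.106]]
0.2 top [[0.505, -0.045], [0.503, -0.036]] scene knuckle/tipR/tipL [[0.375, 0.039], [0.487, -0.061], [0.415, -0.121]]
0.22 top [[0.502, -0.044], [0.501, -0.035]] scene knuckle/tipR/tipL [[0.412, 0.017], [0.519, -0.079], [0.45, -0.137]]
0.24 top [[0.5, -0.043], [0.498, -0.034]] scene knuckle/tipR/tipL [[0.448, -0.005], [0.551, -0.097], [0.484, -0.152]]
```

Request:
{"name": "step_arm", "arguments": {
  "increments": [-3,0,20,0,0,0,1,-4,0,40,0,0,0,1,-4,0,55,0,0,0,1,-4,0,60,0,0,0,1,-4,0,60,0,0,0,1,-4,0,60,0,0,0,1]
}}

```text
clock: 2.58
eef_pos: [0.4512, -0.088, 0.0933]
tcp_rot: [0.0, 0.438, 0.899, 0.0]
ft_force: [-0.3, -0.4, 0.5]
finger_gap: 0.0852
gripper_force: 0.0
```

```bash
python3 - <<'E'
from h import *
plan((450,-88,73,38))
print(proj("scene",(.172,.496,.214)),proj("scene",(.172,.496,.244)))
sc=r.read_camera("scene")[:,:,::-1];a=cv2.imread("pics/scene0.png")
cv2.imwrite("pics/s3.png",np.hstack([cv2.resize(a[0:130,330:460],(390,390)),cv2.resize(sc[150:300,180:330],(390,390))]))
E
```

```text
t 2.6 at 451 -88 93 yaw 38.1 gap 85.2 F 0 [-0.3 -0.4  0.5]
(450, -88, 73, 38) -> [ 0.7 -0.9 20.3  0.1]
[391.76989713  67.97608386] [392.54287345  56.39642714]
```

View pics/s3.png

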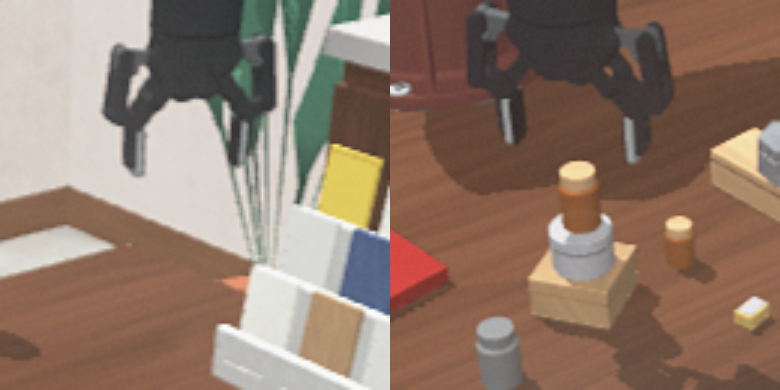

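Request:
{"name": "step_arm", "arguments": {
  "increments": [0,0,15,0,0,0,1,1,-1,30,0,0,0,1,1,-1,38,0,0,0,1,1,-1,42,0,0,0,1,1,-1,42,0,0,0,1,1,-1,42,0,0,0,1]
}}

```text
clock: 3.13
eef_pos: [0.4501, -0.0884, 0.0512]
tcp_rot: [0.0, 0.438, 0.899, 0.0]
ft_force: [-0.3, 0.5, 0.3]
finger_gap: 0.0855
gripper_force: 0.0
```

```bash
python3 - <<'E'
from h import *
plan((450,-88,45,38))
sc=r.read_camera("scene")[:,:,::-1]
cv2.imwrite("pics/s4.png",cv2.resize(sc[160:290,190:320],(520,520),interpolation=2))
E
```

```text
t 3.1 at 450 -88 51 yaw 38.0 gap 85.5 F 0 [-0.3  0.5  0.3]
(450, -88, 45, 38) -> [0.3 0.2 6.2 0. ]
```

View pics/s4.png

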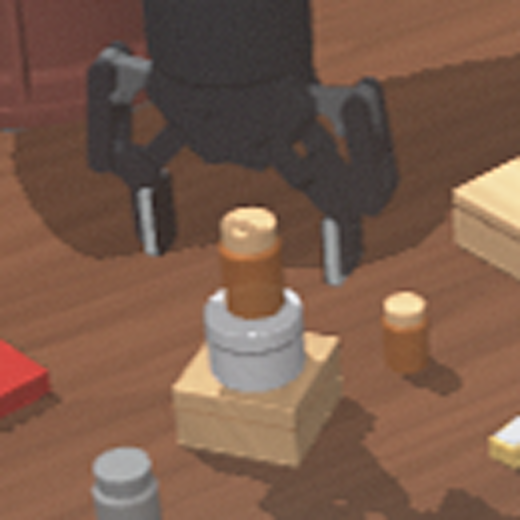

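Request:
{"name": "step_arm", "arguments": {
  "increments": [0,0,5,0,0,0,1,0,0,5,0,0,0,0.6,0,0,5,0,0,0,0.45,0,0,5,0,0,0,0.3,0,0,5,0,0,0,0.2,0,0,5,0,0,0,0.1,0,0,5,0,0,0,0.1,0,0,5,0,0,0,0.1]
}}

```text
clock: 3.85
eef_pos: [0.4499, -0.0882, 0.046]
tcp_rot: [0.0, 0.438, 0.899, 0.0]
ft_force: [-0.3, 1.4, 5.6]
finger_gap: 0.0285
gripper_force: 59.2
```

```bash
python3 - <<'E'
from h import *
plan((450,-88,120,38))
sc=r.read_camera("scene")[:,:,::-1]
cv2.imwrite("pics/s5.png",cv2.resize(sc[160:290,190:320],(520,520),interpolation=2))
E
```

```text
t 3.9 at 450 -88 46 yaw 38.0 gap 28.5 F 59 [-0.3  1.4  5.6]
(450, -88, 120, 38) -> [  0.1   0.2 -74.    0. ]
```

View pics/s5.png

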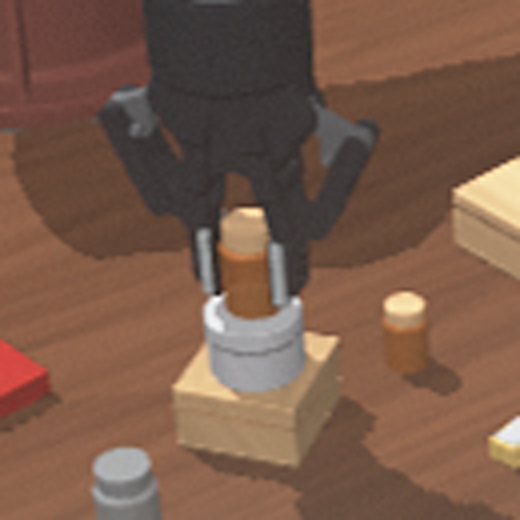

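Request:
{"name": "step_arm", "arguments": {
  "increments": [0,0,-8,0,0,0,0.1,0,0,-25,0,0,0,0.1,0,0,-50,0,0,0,0.1,0,0,-70,0,0,0,0.1,0,0,-74,0,0,0,0.1,0,0,-74,0,0,0,0.1,0,0,-74,0,0,0,0.1]
}}

```text
clock: 4.48
eef_pos: [0.4494, -0.0882, 0.1193]
tcp_rot: [-0.0, 0.438, 0.899, -0.0]
ft_force: [-0.3, 0.7, -1.7]
finger_gap: 0.0281
gripper_force: 59.2
```

```bash
python3 - <<'E'
from h import *
plan((662,225,120,38),(662,225,40,38))
E
```

```text
t 4.5 at 449 -88 119 yaw 38.0 gap 28.1 F 59 [-0.3  0.7 -1.7]
(662, 225, 120, 38) -> [115.8 360.4  -0.7   0. ]
(662, 225, 40, 38) -> [115.8 360.4  79.3   0. ]
```

Request:
{"name": "step_arm", "arguments": {
  "increments": [5,15,0,0,0,0,0.1,15,46,0,0,0,0,0.1,27,83,0,0,0,0,0.1,39,121,0,0,0,0,0.1,51,159,0,0,0,0,0.1,63,197,0,0,0,0,0.1,75,235,0,0,0,0,0.1,87,272,0,0,0,0,0.1,99,308,0,0,0,0,0.1,108,336,0,0,0,0,0.1,114,355,0,0,0,0,0.1,116,360,0,0,0,0,0.1]
}}

```text
clock: 5.48
eef_pos: [0.662, 0.2276, 0.1169]
tcp_rot: [-0.001, 0.437, 0.899, -0.0]
ft_force: [-0.4, -0.5, -0.3]
finger_gap: 0.0285
gripper_force: 59.4
```

Request:
{"name": "step_arm", "arguments": {
  "increments": [0,0,10,0,0,0,0.1,0,0,35,0,0,0,0.1,0,0,60,0,0,0,0.1,0,0,78,0,0,0,0.1,0,0,80,0,0,0,0.1,0,0,80,0,0,0,0.1,0,0,80,0,0,0,0.1]
}}

```text
clock: 6.07
eef_pos: [0.6618, 0.2242, 0.0401]
tcp_rot: [0.0, 0.439, 0.899, -0.0]
ft_force: [0.6, 0.2, -0.3]
finger_gap: 0.0283
gripper_force: 59.3
```

```bash
python3 - <<'E'
from h import *
plan((662,225,-2,38))
print(proj("scene",(.662,.225,.02)))
sc=r.read_camera("scene")[:,:,::-1]
cv2.imwrite("pics/s6.png",cv2.resize(sc[180:290,390:500],(440,440),interpolation=2))
E
```

```text
t 6.1 at 662 224 40 yaw 38.0 gap 28.3 F 59 [ 0.6  0.2 -0.3]
(662, 225, -2, 38) -> [ 0.5  0.7 42.1 -0. ]
[444.53618425 253.47206476]
```

View pics/s6.png

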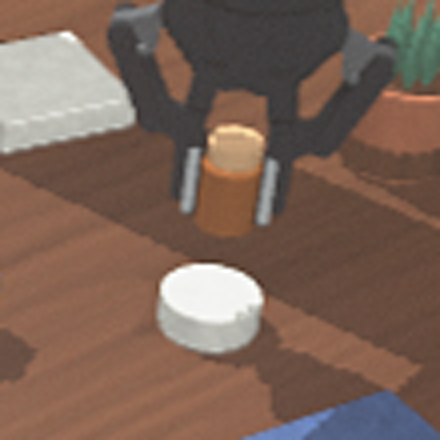

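Request:
{"name": "step_arm", "arguments": {
  "increments": [0,0,12,0,0,0,0.1,0,0,26,0,0,0,0.1,0,0,35,0,0,0,0.1,0,0,40,0,0,0,0.1,0,0,42,0,0,0,0.1,0,0,42,0,0,0,0.1,0,0,42,0,0,0,0.1]
}}

```text
clock: 6.7
eef_pos: [0.6621, 0.225, -0.002]
tcp_rot: [0.0, 0.438, 0.899, 0.0]
ft_force: [-0.4, 0.3, -0.6]
finger_gap: 0.0283
gripper_force: 59.3
```

Not touching yet; I'll ease it down a little further.

Request:
{"name": "step_arm", "arguments": {
  "increments": [0,0,1,0,0,0,0.1,0,0,2,0,0,0,0.1,0,0,2,0,0,0,0.1]
}}

```text
clock: 6.95
eef_pos: [0.6622, 0.225, -0.0039]
tcp_rot: [0.0, 0.438, 0.899, 0.0]
ft_force: [0.0, 0.4, 0.3]
finger_gap: 0.0283
gripper_force: 59.5
```

Request:
{"name": "step_arm", "arguments": {
  "increments": [0,0,1,0,0,0,0.1,0,0,1,0,0,0,0.1]
}}

```text
clock: 7.12
eef_pos: [0.6623, 0.225, -0.004]
tcp_rot: [0.001, 0.438, 0.899, 0.0]
ft_force: [-3.2, -0.1, 9.6]
finger_gap: 0.028
gripper_force: 60.5
```

Contact. I'll open slowly, then rise.

Request:
{"name": "step_arm", "arguments": {
  "increments": [0,0,0,0,0,0,0.45,0,0,0,0,0,0,0.6,0,0,0,0,0,0,0.8,0,0,0,0,0,0,1,0,0,-10,0,0,0,1,0,0,-35,0,0,0,1,0,0,-65,0,0,0,1,0,0,-95,0,0,0,1,0,0,-120,0,0,0,1,0,0,-120,0,0,0,1]
}}

```text
clock: 7.95
eef_pos: [0.6651, 0.2257, 0.1216]
tcp_rot: [0.004, 0.438, 0.899, 0.003]
ft_force: [0.5, 0.5, 0.4]
finger_gap: 0.0855
gripper_force: 0.0
```

```bash
python3 - <<'E'
from h import *
plan((450,-88,100,38),(450,-88,10,38))
sc=r.read_camera("scene")[:,:,::-1]
cv2.imwrite("pics/s7.png",np.hstack([cv2.resize(sc[180:290,390:500],(400,400),interpolation=2),cv2.resize(sc[190:290,190:290],(400,400),interpolation=2)]))
E
```

```text
t 8.0 at 665 226 122 yaw 38.0 gap 85.5 F 0 [0.5 0.5 0.4]
(450, -88, 100, 38) -> [-114.6 -362.6   21.6    0. ]
(450, -88, 10, 38) -> [-114.6 -362.6  111.6    0. ]
```

View pics/s7.png

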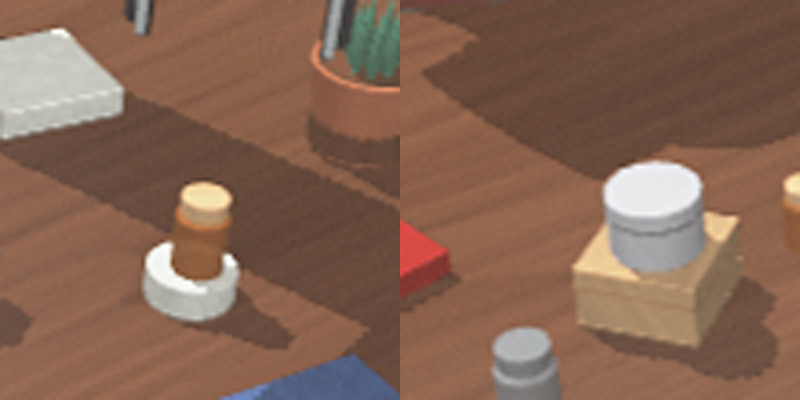

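Request:
{"name": "step_arm", "arguments": {
  "increments": [-5,-15,0,0,0,0,1,-15,-47,0,0,0,0,1,-27,-85,0,0,0,0,1,-39,-124,0,0,0,0,1,-51,-163,0,0,0,0,1,-63,-201,0,0,0,0,1,-75,-239,5,0,0,0,1,-87,-276,10,0,0,0,1,-99,-312,15,0,0,0,1,-108,-342,20,0,0,0,1,-114,-358,22,0,0,0,1,-115,-362,22,0,0,0,1]
}}

```text
clock: 9.0
eef_pos: [0.4449, -0.0903, 0.0918]
tcp_rot: [-0.001, 0.44, 0.898, -0.0]
ft_force: [0.1, -0.7, -1.1]
finger_gap: 0.0853
gripper_force: 0.0
```

Request:
{"name": "step_arm", "arguments": {
  "increments": [0,0,10,0,0,0,1,0,0,35,0,0,0,1,0,0,60,0,0,0,1,0,0,70,0,0,0,1,0,0,70,0,0,0,1,0,0,70,0,0,0,1]
}}

```text
clock: 9.5
eef_pos: [0.4471, -0.088, 0.0223]
tcp_rot: [-0.001, 0.438, 0.899, 0.0]
ft_force: [-0.4, -0.0, 0.3]
finger_gap: 0.0858
gripper_force: 0.0
```

```bash
python3 - <<'E'
from h import *
plan((450,-88,10,38))
E
```

```text
t 9.5 at 447 -88 22 yaw 38.0 gap 85.8 F 0 [-0.4 -0.   0.3]
(450, -88, 10, 38) -> [-1.8  2.3 12.3  0. ]
```

Request:
{"name": "step_arm", "arguments": {
  "increments": [-2,2,6,0,0,0,1,-2,2,11,0,0,0,1,-2,2,11,0,0,0,1,-2,2,11,0,0,0,0.7,-2,2,11,0,0,0,0.55,-2,2,11,0,0,0,0.45,-2,2,11,0,0,0,0.3,-2,2,11,0,0,0,0.3,-2,2,11,0,0,0,0.3]
}}

```text
clock: 10.25
eef_pos: [0.4504, -0.0891, 0.0123]
tcp_rot: [0.0, 0.438, 0.899, 0.0]
ft_force: [-2.6, 1.4, 8.7]
finger_gap: 0.0464
gripper_force: 60.4
```

Request:
{"name": "step_arm", "arguments": {
  "increments": [0,0,-5,0,0,0,0.3,0,0,-20,0,0,0,0.3,0,0,-45,0,0,0,0.3,0,0,-68,0,0,0,0.3,0,0,-75,0,0,0,0.3,0,0,-75,0,0,0,0.3,0,0,-75,0,0,0,0.3]
}}

```text
clock: 10.83
eef_pos: [0.4502, -0.089, 0.0864]
tcp_rot: [0.0, 0.438, 0.899, 0.0]
ft_force: [-0.4, -0.5, -1.2]
finger_gap: 0.046
gripper_force: 61.7
```

```bash
python3 - <<'E'
from h import *
plan((650,7,87,38))
E
```

```text
t 10.8 at 450 -89 86 yaw 38.0 gap 46.0 F 62 [-0.4 -0.5 -1.2]
(650, 7, 87, 38) -> [-47.4 216.5  -0.6   0. ]
```

Request:
{"name": "step_arm", "arguments": {
  "increments": [-4,16,0,0,0,0,0.3,-11,50,0,0,0,0,0.3,-19,86,0,0,0,0,0.3,-27,122,0,0,0,0,0.3,-35,158,0,0,0,0,0.3,-42,190,0,0,0,0,0.3,-46,210,0,0,0,0,0.3,-47,216,0,0,0,0,0.3,-47,216,0,0,0,0,0.3,-47,216,0,0,0,0,0.3]
}}

```text
clock: 11.67
eef_pos: [0.6477, 0.0068, 0.085]
tcp_rot: [-0.001, 0.438, 0.899, -0.001]
ft_force: [0.1, 0.0, -0.3]
finger_gap: 0.0464
gripper_force: 61.8
```

Request:
{"name": "step_arm", "arguments": {
  "increments": [0,0,12,0,0,0,0.3,0,0,38,0,0,0,0.3,0,0,62,0,0,0,0.3,0,0,78,0,0,0,0.3,0,0,85,0,0,0,0.3,0,0,87,0,0,0,0.3,0,0,87,0,0,0,0.3,0,0,87,0,0,0,0.3]
}}

```text
clock: 12.33
eef_pos: [0.6499, 0.0066, 0.0008]
tcp_rot: [0.001, 0.438, 0.899, 0.0]
ft_force: [-0.4, -0.5, -1.2]
finger_gap: 0.046
gripper_force: 61.9
```

```bash
python3 - <<'E'
from h import *
plan((650,7,-4,38))
E
```

```text
t 12.3 at 650 7 1 yaw 38.0 gap 46.0 F 62 [-0.4 -0.5 -1.2]
(650, 7, -4, 38) -> [ 0.2  0.4  4.8 -0. ]
```

Request:
{"name": "step_arm", "arguments": {
  "increments": [0,0,1,0,0,0,0.3,0,0,2,0,0,0,0.3,0,0,3,0,0,0,0.3,0,0,4,0,0,0,0.3,0,0,4,0,0,0,0.3]
}}

```text
clock: 12.75
eef_pos: [0.6497, 0.007, -0.0036]
tcp_rot: [0.0, 0.438, 0.899, 0.0]
ft_force: [-2.1, 0.1, 6.3]
finger_gap: 0.0465
gripper_force: 62.5
```

Contact; release and rise.

Request:
{"name": "step_arm", "arguments": {
  "increments": [0,0,0,0,0,0,0.6,0,0,0,0,0,0,0.7,0,0,0,0,0,0,0.85,0,0,0,0,0,0,1,0,0,-10,0,0,0,1,0,0,-35,0,0,0,1,0,0,-65,0,0,0,1,0,0,-95,0,0,0,1,0,0,-110,0,0,0,1,0,0,-110,0,0,0,1]
}}

```text
clock: 13.58
eef_pos: [0.6521, 0.0067, 0.1107]
tcp_rot: [0.003, 0.438, 0.899, 0.001]
ft_force: [-0.2, -0.1, -0.1]
finger_gap: 0.0854
gripper_force: 0.0
```

```bash
python3 - <<'E'
from h import *
plan((450,-88,60,38))
E
```

```text
t 13.6 at 652 7 111 yaw 38.0 gap 85.4 F 0 [-0.2 -0.1 -0.1]
(450, -88, 60, 38) -> [  49.8 -217.5   50.7    0. ]
```

Request:
{"name": "step_arm", "arguments": {
  "increments": [4,-16,5,0,0,0,1,11,-50,10,0,0,0,1,19,-86,15,0,0,0,1,28,-122,20,0,0,0,1,36,-158,30,0,0,0,1,44,-192,40,0,0,0,1,49,-213,48,0,0,0,1,50,-217,50,0,0,0,1,50,-217,50,0,0,0,1,50,-217,50,0,0,0,1]
}}

```text
clock: 14.42
eef_pos: [0.4486, -0.0874, 0.056]
tcp_rot: [0.001, 0.438, 0.899, 0.0]
ft_force: [1.3, -0.6, -0.5]
finger_gap: 0.0854
gripper_force: 0.0
```

```bash
python3 - <<'E'
from h import *
plan((450,-88,-27,38))
im=r.read_camera("scene")[:,:,::-1]
cv2.imwrite("pics/s8.png",np.hstack([cv2.resize(im[190:290,200:300],(400,400),interpolation=2),cv2.resize(im[240:320,310:390],(400,400),interpolation=2)]))
E
```

```text
t 14.4 at 449 -87 56 yaw 38.0 gap 85.4 F 0 [ 1.3 -0.6 -0.5]
(450, -88, -27, 38) -> [-1.3  0.8 83.  -0. ]
```

View pics/s8.png

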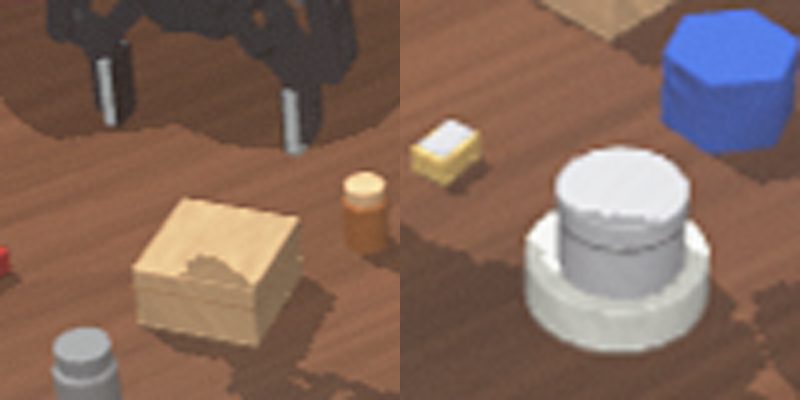

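Request:
{"name": "step_arm", "arguments": {
  "increments": [-1,1,12,0,0,0,1,-1,1,36,0,0,0,1,-1,1,58,0,0,0,1,-1,1,72,0,0,0,1,-1,1,80,0,0,0,1,-1,1,82,0,0,0,1,-1,1,82,0,0,0,1,-1,1,82,0,0,0,1]
}}

```text
clock: 15.13
eef_pos: [0.45, -0.0875, -0.0257]
tcp_rot: [0.001, 0.438, 0.899, 0.0]
ft_force: [-0.4, -0.3, -0.5]
finger_gap: 0.0856
gripper_force: 0.0
```

Request:
{"name": "step_arm", "arguments": {
  "increments": [0,0,0,0,0,0,0.85,0,0,0,0,0,0,0.75,0,0,0,0,0,0,0.65,0,0,0,0,0,0,0.5,0,0,0,0,0,0,0.5,0,0,0,0,0,0,0.5]
}}

```text
clock: 15.63
eef_pos: [0.4497, -0.0877, -0.0253]
tcp_rot: [0.001, 0.438, 0.899, 0.0]
ft_force: [-0.9, 1.3, 8.2]
finger_gap: 0.0632
gripper_force: 65.4
```

Request:
{"name": "step_arm", "arguments": {
  "increments": [0,0,-5,0,0,0,0.5,0,0,-20,0,0,0,0.5,0,0,-45,0,0,0,0.5,0,0,-72,0,0,0,0.5,0,0,-94,0,0,0,0.5,0,0,-105,0,0,0,0.5,0,0,-105,0,0,0,0.5,0,0,-105,0,0,0,0.5]
}}

```text
clock: 16.3
eef_pos: [0.4494, -0.0876, 0.0791]
tcp_rot: [0.001, 0.438, 0.899, 0.0]
ft_force: [-0.5, -0.2, -1.5]
finger_gap: 0.0636
gripper_force: 66.3
```

```bash
python3 - <<'E'
from h import *
plan((451,298,79,74.5))
E
```

```text
t 16.3 at 449 -88 79 yaw 38.0 gap 63.6 F 66 [-0.5 -0.2 -1.5]
(451, 298, 79, 74.5) -> [ 3.028e+02  2.388e+02  1.000e-01 -3.650e+01]
```

Request:
{"name": "step_arm", "arguments": {
  "increments": [11,9,0,0,0,-1,0.5,35,28,0,0,0,-4,0.5,64,50,0,0,0,-8,0.5,93,73,0,0,0,-12,0.5,122,96,0,0,0,-16,0.5,151,119,0,0,0,-20,0.5,180,142,0,0,0,-24,0.5,209,165,0,0,0,-28,0.5,238,188,0,0,0,-32,0.5,267,210,0,0,0,-35,0.5,290,229,0,0,0,-36.5,0.5,303,239,0,0,0,-36.5,0.5]
}}

```text
clock: 17.3
eef_pos: [0.4496, 0.3014, 0.0771]
tcp_rot: [-0.001, 0.133, 0.991, -0.0]
ft_force: [0.0, 0.2, -1.3]
finger_gap: 0.0632
gripper_force: 66.3
```

Request:
{"name": "step_arm", "arguments": {
  "increments": [0,0,0,0,0,0,0.5,0,0,15,0,0,0,0.5,0,0,40,0,0,0,0.5,0,0,55,0,0,0,0.5,0,0,60,0,0,0,0.5,0,0,60,0,0,0,0.5,0,0,60,0,0,0,0.5]
}}

```text
clock: 17.88
eef_pos: [0.4505, 0.2979, 0.0185]
tcp_rot: [-0.0, 0.135, 0.991, -0.0]
ft_force: [-0.6, -0.7, -1.1]
finger_gap: 0.0634
gripper_force: 66.4
```

```bash
python3 - <<'E'
from h import *
plan((451,298,-5,74.5))
E
```

```text
t 17.9 at 451 298 19 yaw 74.5 gap 63.4 F 66 [-0.6 -0.7 -1.1]
(451, 298, -5, 74.5) -> [-0.4  0.2 23.5 -0. ]
```

Request:
{"name": "step_arm", "arguments": {
  "increments": [0,0,6,0,0,0,0.5,0,0,13,0,0,0,0.5,0,0,18,0,0,0,0.5,0,0,21,0,0,0,0.5,0,0,22,0,0,0,0.5,0,0,23,0,0,0,0.5,0,0,23.5,0,0,0,0.5,0,0,23.5,0,0,0,0.5]
}}

```text
clock: 18.55
eef_pos: [0.4508, 0.2985, -0.0048]
tcp_rot: [0.0, 0.135, 0.991, 0.0]
ft_force: [0.5, -0.3, -0.8]
finger_gap: 0.063
gripper_force: 66.4
```

Request:
{"name": "step_arm", "arguments": {
  "increments": [0,0,0.5,0,0,0,0.5,0,0,1,0,0,0,0.5,0,0,1,0,0,0,0.5]
}}

```text
clock: 18.8
eef_pos: [0.4509, 0.2986, -0.0053]
tcp_rot: [0.0, 0.135, 0.991, 0.0]
ft_force: [-2.2, -0.8, 4.3]
finger_gap: 0.0631
gripper_force: 67.2
```

Request:
{"name": "step_arm", "arguments": {
  "increments": [0,0,0,0,0,0,0.8,0,0,0,0,0,0,0.9,0,0,0,0,0,0,1,0,0,0,0,0,0,1,0,0,-10,0,0,0,1,0,0,-30,0,0,0,1,0,0,-60,0,0,0,1,0,0,-75,0,0,0,1,0,0,-80,0,0,0,1,0,0,-80,0,0,0,1]
}}

```text
clock: 19.63
eef_pos: [0.4517, 0.299, 0.0757]
tcp_rot: [0.001, 0.135, 0.991, 0.001]
ft_force: [0.0, -0.6, -0.2]
finger_gap: 0.0855
gripper_force: 0.0
```

```bash
python3 - <<'E'
from h import *
plan((440,115,75,87.4),(440,115,11,87.4))
im=r.read_camera("scene");hs=cv2.cvtColor(im,cv2.COLOR_RGB2HSV).astype(int)
cv2.imwrite("pics/s9.png",np.hstack([cv2.resize(im[160:260,350:450],(400,400),interpolation=2),cv2.resize(im[175:255,290:370],(400,400),interpolation=2)])[:,:,::-1])
E
```

```text
t 19.6 at 452 299 76 yaw 74.5 gap 85.5 F 0 [ 0.  -0.6 -0.2]
(440, 115, 75, 87.4) -> [ -37.8 -180.4    0.7  -12.9]
(440, 115, 11, 87.4) -> [ -37.8 -180.4   64.7  -12.9]
```

View pics/s9.png

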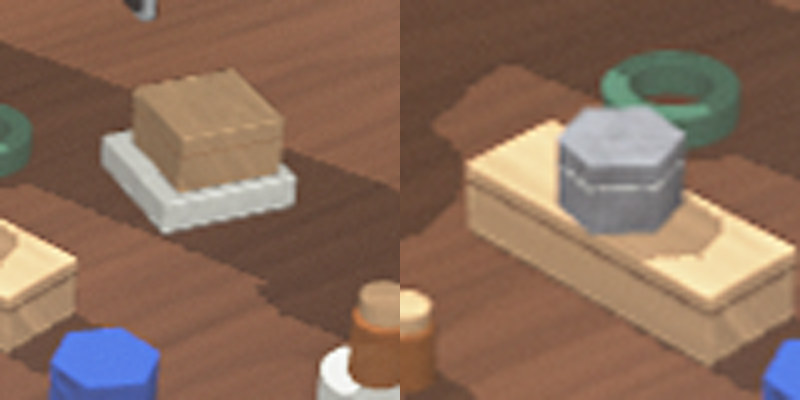

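Request:
{"name": "step_arm", "arguments": {
  "increments": [-3,-14,0,0,0,-2,1,-9,-45,0,0,0,-5,1,-17,-82,0,0,0,-8,1,-25,-118,0,0,0,-11,1,-32,-152,0,0,0,-12.9,1,-37,-174,0,0,0,-12.9,1,-38,-180,0,0,0,-12.9,1,-38,-180,0,0,0,-12.9,1,-38,-180,0,0,0,-12.9,1,-38,-180,15,0,0,-12.9,1,-38,-180,30,0,0,-12.9,1,-38,-180,30,0,0,-12.9,1]
}}

```text
clock: 20.68
eef_pos: [0.4374, 0.116, 0.0419]
tcp_rot: [-0.002, 0.022, 1.0, -0.0]
ft_force: [-1.9, 0.3, -1.7]
finger_gap: 0.0852
gripper_force: 0.0
```

```bash
python3 - <<'E'
from h import *
plan((440,115,12,87.4))
E
```

```text
t 20.7 at 437 116 42 yaw 87.5 gap 85.2 F 0 [-1.9  0.3 -1.7]
(440, 115, 12, 87.4) -> [-2.6 -0.9 29.9  0.1]
```

Request:
{"name": "step_arm", "arguments": {
  "increments": [-1,-1,10,0,0,0,1,-1,-1,22,0,0,0,1,-1,-1,28,0,0,0,1,-1,-1,28,0,0,0,1,-1,-1,28,0,0,0,0.7,-1,-1,28,0,0,0,0.6,-1,-1,28,0,0,0,0.5,-1,-1,28,0,0,0,0.3,-1,-1,28,0,0,0,0.3,-1,-1,28,0,0,0,0.3]
}}

```text
clock: 21.52
eef_pos: [0.4407, 0.114, 0.017]
tcp_rot: [0.001, 0.022, 1.0, 0.0]
ft_force: [-1.9, -0.5, 6.7]
finger_gap: 0.0467
gripper_force: 62.3
```

Request:
{"name": "step_arm", "arguments": {
  "increments": [0,0,-5,0,0,0,0.3,0,0,-20,0,0,0,0.3,0,0,-45,0,0,0,0.3,0,0,-68,0,0,0,0.3,0,0,-75,0,0,0,0.3,0,0,-75,0,0,0,0.3,0,0,-75,0,0,0,0.3]
}}

```text
clock: 22.1
eef_pos: [0.4403, 0.1138, 0.091]
tcp_rot: [0.0, 0.023, 1.0, 0.0]
ft_force: [-0.6, -0.3, -2.0]
finger_gap: 0.0468
gripper_force: 61.8
```

```bash
python3 - <<'E'
from h import *
plan((478,-333,92,73))
E
```

```text
t 22.1 at 440 114 91 yaw 87.4 gap 46.8 F 62 [-0.6 -0.3 -2. ]
(478, -333, 92, 73) -> [ -57.9 -444.6   -1.    14.4]
```

Request:
{"name": "step_arm", "arguments": {
  "increments": [-2,-14,0,0,0,1,0.3,-6,-44,0,0,0,2,0.3,-11,-82,0,0,0,4,0.3,-16,-121,0,0,0,6,0.3,-21,-160,0,0,0,8,0.3,-26,-200,0,0,0,10,0.3,-31,-240,0,0,0,12,0.3,-36,-280,0,0,0,14,0.3,-42,-320,0,0,0,14.4,0.3,-47,-360,0,0,0,14.4,0.3,-51,-395,0,0,0,14.4,0.3,-54,-418,0,0,0,14.4,0.3]
}}

```text
clock: 23.1
eef_pos: [0.4744, -0.3093, 0.0892]
tcp_rot: [-0.001, 0.149, 0.989, 0.0]
ft_force: [-0.1, 0.4, -1.0]
finger_gap: 0.047
gripper_force: 62.0
```

```bash
python3 - <<'E'
from h import *
plan((478,-333,30,73))
E
```

```text
t 23.1 at 474 -309 89 yaw 72.9 gap 47.0 F 62 [-0.1  0.4 -1. ]
(478, -333, 30, 73) -> [-10.5 -21.6  59.2  -0.1]
```

Request:
{"name": "step_arm", "arguments": {
  "increments": [-5,-13,0,0,0,0,0.3,-9,-22,10,0,0,0,0.3,-10.4,-24.8,30,0,0,0,0.3,-10.4,-24.8,55,0,0,0,0.3,-10.4,-24.8,68,0,0,0,0.3,-10.4,-24.8,75,0,0,0,0.3,-10.4,-24.8,76,0,0,0,0.3,-10.4,-24.8,76,0,0,0,0.3,-10.4,-24.8,76,0,0,0,0.3]
}}

```text
clock: 23.85
eef_pos: [0.4785, -0.3329, 0.0157]
tcp_rot: [0.0, 0.147, 0.989, -0.0]
ft_force: [0.4, -0.3, -1.8]
finger_gap: 0.0467
gripper_force: 62.0
```

```bash
python3 - <<'E'
from h import *
plan((478,-333,1,73))
E
```

```text
t 23.9 at 479 -333 16 yaw 73.1 gap 46.7 F 62 [ 0.4 -0.3 -1.8]
(478, -333, 1, 73) -> [ 0.5 -0.3 14.7  0.1]
```

Request:
{"name": "step_arm", "arguments": {
  "increments": [0,0,4,0,0,0,0.3,0,0,8,0,0,0,0.3,0,0,11,0,0,0,0.3,0,0,13,0,0,0,0.3,0,0,14,0,0,0,0.3,0,0,15,0,0,0,0.3,0,0,15,0,0,0,0.3]
}}

```text
clock: 24.43
eef_pos: [0.4778, -0.3328, 0.001]
tcp_rot: [-0.0, 0.148, 0.989, -0.0]
ft_force: [-3.7, 2.7, 11.7]
finger_gap: 0.0468
gripper_force: 63.4
```

Request:
{"name": "step_arm", "arguments": {
  "increments": [0,0,0,0,0,0,0.6,0,0,0,0,0,0,0.7,0,0,0,0,0,0,0.85,0,0,0,0,0,0,1,0,0,-10,0,0,0,1,0,0,-30,0,0,0,1,0,0,-60,0,0,0,1,0,0,-85,0,0,0,1,0,0,-90,0,0,0,1,0,0,-90,0,0,0,1]
}}

```text
clock: 25.27
eef_pos: [0.4794, -0.3341, 0.0928]
tcp_rot: [0.002, 0.148, 0.989, -0.001]
ft_force: [0.7, 0.5, 0.1]
finger_gap: 0.0855
gripper_force: 0.0
```

```bash
python3 - <<'E'
from h import *
plan((442,118,60,98))
im=r.read_camera("scene");
o=np.hstack([cv2.resize(im[270:350,100:180],(400,400),interpolation=2),cv2.resize(im[175:255,290:370],(400,400),interpolation=2)])
cv2.imwrite("pics/s10.png",o[:,:,::-1])
E
```

```text
t 25.3 at 479 -334 93 yaw 73.0 gap 85.5 F 0 [0.7 0.5 0.1]
(442, 118, 60, 98) -> [167.7 421.5  32.8 -25. ]
```

View pics/s10.png

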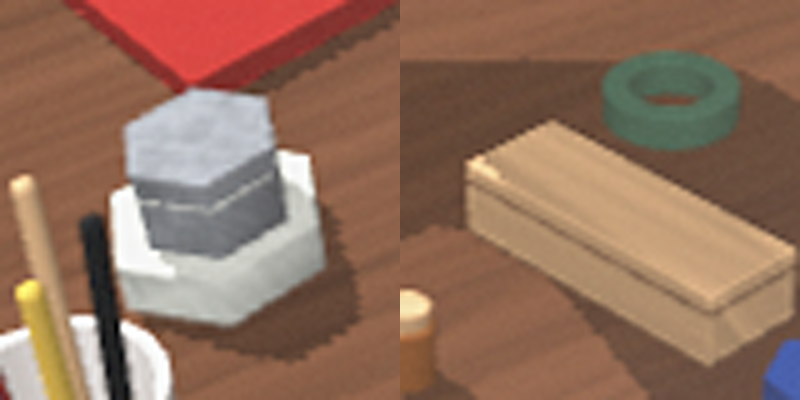

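```bash
python3 - <<'E'
from h import *
im=r.read_camera("top");hs=cv2.cvtColor(im,cv2.COLOR_RGB2HSV).astype(int)
H,S,V=hs[...,0],hs[...,1],hs[...,2]
print(hs[311,260],hs[311,235],hs[335,275])
for t in (115,125):print(blob("top",(S<t)&(V>110),(260,311),.03,60))
E
```

```text
[ 19 104 240] [ 11 138 124] [ 17 105 234]
[442.7 118.3 149.6  55.1   8.7]
[443.1 118.4 151.2  56.3   8.5]
```

Request:
{"name": "step_arm", "arguments": {
  "increments": [5,13,0,0,0,-1,1,16,41,0,0,0,-3,1,31,77,0,0,0,-5,1,46,115,0,0,0,-7,1,61,153,0,0,0,-10,1,76,191,0,0,0,-13,1,91,229,0,0,0,-16,1,106,267,0,0,0,-19,1,121,305,10,0,0,-22,1,136,342,20,0,0,-25,1,150,377,30,0,0,-25,1,160,402,33,0,0,-25,1]
}}

```text
clock: 26.37
eef_pos: [0.4395, 0.1009, 0.0549]
tcp_rot: [-0.002, -0.071, 0.997, 0.0]
ft_force: [0.2, -0.7, -0.4]
finger_gap: 0.0855
gripper_force: 0.0
```

```bash
python3 - <<'E'
from h import *
plan((442,118,20,98))
E
```

```text
t 26.4 at 440 101 55 yaw 98.1 gap 85.5 F 0 [ 0.2 -0.7 -0.4]
(442, 118, 20, 98) -> [-4.9 16.6 34.9  0.1]
```

Request:
{"name": "step_arm", "arguments": {
  "increments": [-1,10,0,0,0,0,1,-2,18,0,0,0,0,1,-2,20,0,0,0,0,1,-2,20,15,0,0,0,1,-2,20,30,0,0,0,1,-2,20,35,0,0,0,1,-2,20,35,0,0,0,1]
}}

```text
clock: 26.95
eef_pos: [0.4408, 0.1172, 0.0212]
tcp_rot: [-0.001, -0.069, 0.998, -0.0]
ft_force: [-0.1, 0.5, -0.3]
finger_gap: 0.085
gripper_force: 0.0
```

```bash
python3 - <<'E'
from h import *
plan((442,118,-25,98.5))
E
```

```text
t 26.9 at 441 117 21 yaw 97.9 gap 85.0 F 0 [-0.1  0.5 -0.3]
(442, 118, -25, 98.5) -> [-1.3  0.7 46.2 -0.6]
```

Request:
{"name": "step_arm", "arguments": {
  "increments": [-1,1,12,0,0,-0.5,1,-1,1,26,0,0,-0.5,1,-1,1,38,0,0,-0.5,1,-1,1,44,0,0,-0.5,1,-1,1,46,0,0,-0.5,1,-1,1,46,0,0,-0.5,0.85,-1,1,46,0,0,-0.5,0.75,-1,1,46,0,0,-0.5,0.65,-1,1,46,0,0,-0.5,0.5,-1,1,46,0,0,-0.5,0.4,-1,1,46,0,0,-0.5,0.4,-1,1,46,0,0,-0.5,0.4]
}}

```text
clock: 27.95
eef_pos: [0.4432, 0.1192, -0.0229]
tcp_rot: [0.001, -0.074, 0.997, -0.0]
ft_force: [-1.2, -1.3, 8.9]
finger_gap: 0.0531
gripper_force: 63.5
```

Request:
{"name": "step_arm", "arguments": {
  "increments": [0,0,-5,0,0,0,0.4,0,0,-20,0,0,0,0.4,0,0,-45,0,0,0,0.4,0,0,-72,0,0,0,0.4,0,0,-94,0,0,0,0.4,0,0,-105,0,0,0,0.4,0,0,-105,0,0,0,0.4,0,0,-105,0,0,0,0.4]
}}

```text
clock: 28.62
eef_pos: [0.4428, 0.1196, 0.0816]
tcp_rot: [0.001, -0.074, 0.997, 0.0]
ft_force: [-0.5, -0.4, -2.2]
finger_gap: 0.0528
gripper_force: 63.4
```

```bash
python3 - <<'E'
from h import *
plan((649,-225,80,102.3))
E
```

```text
t 28.6 at 443 120 82 yaw 98.5 gap 52.8 F 63 [-0.5 -0.4 -2.2]
(649, -225, 80, 102.3) -> [-152.9 -371.3    1.6   -3.8]
```

Request:
{"name": "step_arm", "arguments": {
  "increments": [-5,-12,0,0,0,0,0.4,-15,-37,0,0,0,-1,0.4,-28,-69,0,0,0,-2,0.4,-42,-102,0,0,0,-3,0.4,-56,-136,0,0,0,-3.8,0.4,-70,-170,0,0,0,-3.8,0.4,-84,-204,0,0,0,-3.8,0.4,-98,-238,0,0,0,-3.8,0.4,-112,-272,0,0,0,-3.8,0.4,-126,-306,0,0,0,-3.8,0.4,-138,-335,0,0,0,-3.8,0.4,-146,-354,0,0,0,-3.8,0.4]
}}

```text
clock: 29.62
eef_pos: [0.6395, -0.2117, 0.0789]
tcp_rot: [-0.001, -0.106, 0.994, 0.0]
ft_force: [0.8, 0.0, -1.6]
finger_gap: 0.0526
gripper_force: 63.5
```

Request:
{"name": "step_arm", "arguments": {
  "increments": [-4,-10,0,0,0,0,0.4,-6,-16,0,0,0,0,0.4,-6,-17,0,0,0,0,0.4,-6,-17,15,0,0,0,0.4,-6,-17,40,0,0,0,0.4,-6,-17,55,0,0,0,0.4,-6,-17,60,0,0,0,0.4,-6,-17,60,0,0,0,0.4,-6,-17,60,0,0,0,0.4]
}}

```text
clock: 30.37
eef_pos: [0.6487, -0.2238, 0.0215]
tcp_rot: [-0.0, -0.108, 0.994, 0.0]
ft_force: [0.7, 0.4, -1.5]
finger_gap: 0.0532
gripper_force: 63.5
```

```bash
python3 - <<'E'
from h import *
plan((649,-225,-3,102.3))
E
```

```text
t 30.4 at 649 -224 22 yaw 102.4 gap 53.2 F 64 [ 0.7  0.4 -1.5]
(649, -225, -3, 102.3) -> [-0.  -1.3 24.5  0.1]
```

Request:
{"name": "step_arm", "arguments": {
  "increments": [0,-1,6,0,0,0,0.4,0,-1,13,0,0,0,0.4,0,-1,18,0,0,0,0.4,0,-1,21,0,0,0,0.4,0,-1,22.5,0,0,0,0.4,0,-1,23.5,0,0,0,0.4,0,-1,24.5,0,0,0,0.4,0,-1,24.5,0,0,0,0.4]
}}

```text
clock: 31.03
eef_pos: [0.6489, -0.2253, -0.0028]
tcp_rot: [0.0, -0.107, 0.994, -0.0]
ft_force: [-2.6, 1.1, 2.8]
finger_gap: 0.0528
gripper_force: 64.0
```

Request:
{"name": "step_arm", "arguments": {
  "increments": [0,0,0.5,0,0,0,0.4,0,0,0.5,0,0,0,0.7,0,0,0.5,0,0,0,0.8,0,0,0.5,0,0,0,1,0,0,0.5,0,0,0,1,0,0,-10,0,0,0,1,0,0,-35,0,0,0,1,0,0,-70,0,0,0,1,0,0,-105,0,0,0,1,0,0,-120,0,0,0,1,0,0,-120,0,0,0,1]
}}

```text
clock: 31.95
eef_pos: [0.6517, -0.2266, 0.1225]
tcp_rot: [0.003, -0.107, 0.994, -0.002]
ft_force: [0.0, -0.9, -1.1]
finger_gap: 0.0852
gripper_force: 0.0
```

```bash
python3 - <<'E'
from h import *
plan((450,0,150,90))
cv2.imwrite("pics/end.png",cv2.resize(r.read_camera("scene"),(800,600))[:,:,::-1])
E
```

```text
t 31.9 at 652 -227 122 yaw 102.3 gap 85.2 F 0 [ 0.  -0.9 -1.1]
(450, 0, 150, 90) -> [148.7 264.4 -27.5  12.3]
```

View pics/end.png

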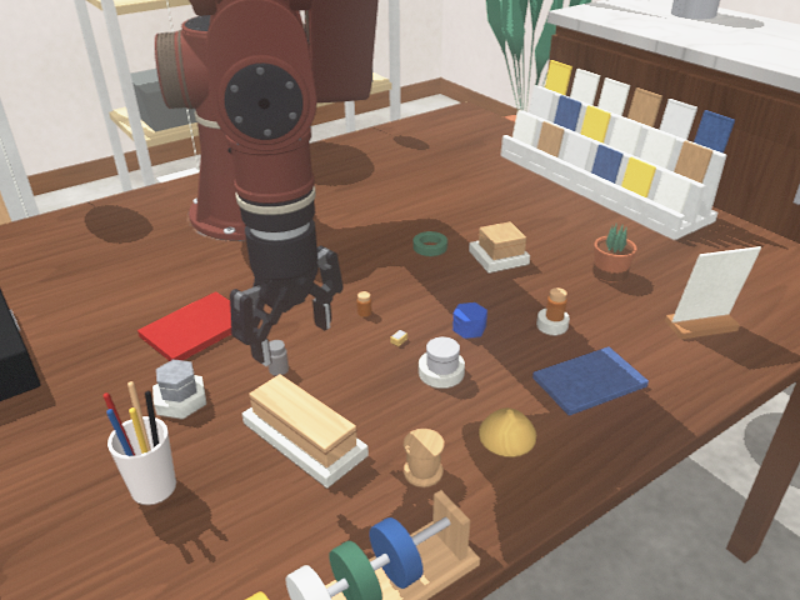

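The picture shows all five articles upright, centred and in line on their own risers: pen box (303,425), hex box (178,390), tin (442,360), jar (556,310), gift box (501,245). The arm is clear.

```bash
python3 -c "
from station import r
print(r.close_job())"
```

```text
the job is handed in; nothing more can be done
None
```

The job is handed in: all five articles were set down upright on their own risers and look centred and in line in the last picture, about 32 s in; the hand-in call returned no verdict.

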